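Close a specimen tin with its nested double lid, then hold the outer lid up

ROBOT

A 6-joint arm with a two-finger parallel gripper is mounted at the origin on a cart in front of the work surface, level with it; the furniture and walls round the work are solid. World frame = base frame: x ahead of the robot, y to its left, z up, the work surface at z = 0. Lengths are in m, angles in rad, forces in N, time in s.
With the tool pointing down it reaches from about 0.425 to 0.95 m from the base axis. Payload 3.5 kg.
Tool frame: the origin (TCP) lies between the finger pads; the fingertips stand 19 mm ahead of it and the grasp point (between the pads) is the TCP (ctrl.nose_length is the distance from the TCP to the fingertips, in m); z points along the fingers, y is the line along which they close (so a half turn about z gives the same grasp; the last joint's range is limited). The gripper opens to 85 mm and grips with 20 to 120 N. Pads are 22 mm wide; open, the fingers measure 114 mm over their backs; the gripper's body (76 mm by 85 mm) begins 54 mm behind the grasp point. The pads swing forward as they close: fully open they stand 13 mm farther back than shut.
Start: joints at [-1.262, 0.286, 1.577, -0, 1.279, -0.15], TCP at [0.299, -0.605, 0.25] pointing down, gripper open.
Joint ranges: [-2.77, 2.77], [-0.9, 2.22], [0.21, 2.48], [-1.53, 4.67], [0.24, 2.81], [-2.84, 2.84]. Speed limits (rad/s): [2.79, 2.79, 3.14, 3.14, 3.14, 3.14].

INTERFACE

Orientations are given as a unit quaternion [x, y, z, w].
In Python, from plant import ctrl gives the robot as it stands.
- The arm moves only by the tool apply_moves, never from a script. Its argument "series" is a list of rows, each a list of 6 numbers: the shift along the world's x, y, z scaled (see below), then the turn, a rotation vector about the world's x, y, z scaled (see below). A call has 1 to 20 rows; each row is the pose to reach, as a shift and turn from the pose commanded when the call began; what a row does not reach only later rows make up. The controller multiplies each number of a shift by 0.8 m and each number of a turn by 45 degrees. A row lasts 1/8 s, in which the tool goes at most 62.5 mm and 10.7 degrees, less where a joint would pass 70% of its speed; a pose out of reach is approached as far as the arm can. A call with a number of a shift or a turn outside -1 to 1 is refused whole. A call with a gripper value outside its range is refused whole. "jaw" is the opening, from 0 (shut) to 1 (fully open), set as the call begins (left out, the last holds). The fingers move at their own pace and stop on an object; "squeeze" is the grip in N (left out, the last holds). Time passes only in rows, so rows that repeat a pose let the fingers close. It gives the time, the measured TCP pose, the force, the opening and the grip force at its end, in the units of the state.
- ctrl.get_state(): the state, without advancing time (a new reading comes with each control period).
- ctrl.read_camera(name): name is "scene" or "top" or "wrist"; returns the picture (420x560x3 uint8, red, green, blue); there is no depth.
- ctrl.get_calibration(name): a dict with "fx", "fy", "cx", "cy" (pixels), "xyz" and "orientation" of the camera in the world; the wrist camera has in their place "hand_eye" (4x4, takes a point from camera to tool coordinates, whose origin is the TCP and whose axes are the flange's). Camera axes: x right, y up, looking along -z (the intrinsics and any distortion apply to the point x, -y, -z); pixel columns grow to the right and rows downward; lengths in m; the calibration is good to about 2 mm. The wrist camera is an equidistant fisheye: a pixel r from the principal point sees the ray r / f radians off the axis. A picture is of the moment at which its call begins: read the wrist's pose just before it. get_calibration takes no time and is no camera call.
- ctrl.sign_off(): hands the job in; it is judged then, once.
Trained networks look in the newest picture that a camera, given by its name, has taken for a name from the list of things; names that differ only in an ending like _2 or _b are one class to them, and where a whole thing is asked for, a point or a joint stands for the part that bears it (a point fixed in the world has none). Each returns a list of dicts, best first, with "p" (0 to 1); they miss things now and then, are a little off and sometimes report something else, mostly with a low value. They report only what shows in the picture. A call takes as long as a camera call. They do not tell look-alikes from the thing itself.
- ctrl.boxes_of(thing, camera): "xy" ([column, row] as shares, 0 to 1, of the picture: columns of its width, rows of its height, amid what is visible of it).
- ctrl.silhouettes(thing, camera): "pixels" (420x560 bool, what is visible of it) and "xy" ([column, row] as shares, 0 to 1, of the picture: columns of its width, rows of its height, amid what is visible of it).
The state is a dict: "time": time; "qpos": joint angles; "dq": joint speeds; "joint_efforts": joint torques, N m; "eef_pos": TCP position; "tcp_rot": TCP orientation; "contact_force": force on the tool from outside, world axes, zero at the start; "wrist_torque": the same for the moment, N m; "opening": opening from 0.0 (shut) to 1.0 (fully open); "finger_force": force on a finger pad.
Only numpy, scipy, OpenCV 4.12 (cv2) and the standard library are available. Lean on these libraries where they do the work, as an engineer would, in place of code of your own. Each camera call takes 0.05 s, during which the arm holds its last target. There are 200 camera calls.

TASK

The find is in the specimen tin and the tin's two lids lie beside it, nested. Carry both lids together by the inner lid's tall knob and lower them fully home on the tin before you let go; then take the outer lid alone by its collar and lift it level until it is wholly clear above the knob, so that the find's number can be written on the inner lid, which stays closed and undisturbed. Finish still holding the outer lid up, still and level, and leave the tin and the other things on the bench where they are.

Things in the scene. Friction and masses are not known exactly. Their poses are not given: they have to be found in the camera images.
- specimen_tin: open round steel tin, loose, 0.9 kg, 84 mm outside (87 over its beads), 70 mm high, mouth 78 mm across, floor 5 mm thick; a small stone lies in it. Origin: centre of the underside, z up. Lower and wider than the ribbed tall tin (73 x 100 mm) standing at the back
- tin_mouth (a point): centre of the specimen tin's mouth, level with its rim, 70 mm over its underside
- inner_lid: inner lid, 0.16 kg: plug 14 mm deep (72 mm across, tapering to 58 at the foot), 90 mm flange 5 mm thick above it, 16 mm stem, and a round knob 24 mm across spanning 47 to 77 mm above the underside. Origin: centre of the plug's underside, z up; the nested lids stand on it at the start. Home, it is 56 mm above the tin's origin, flange on the rim. Only the knob shows; lifting it carries both lids
- knob_top (a point): centre of the top face of the inner lid's knob, 77 mm above the inner lid's origin; the knob can be gripped over the 30 mm below this point
- outer_lid: outer lid, 0.12 kg: steel cap 102 mm across, skirt 96 mm inside, top plate 15 to 19 mm above the skirt's edge; tubular collar on top, 42 mm outside, 32 inside, up to 40 mm, through which the inner lid's knob stands. Origin: centre of the skirt's lower edge, z up. Lies loose on the inner lid; nested, its origin is 4 mm above the inner lid's and the knob stands 33 mm out of the collar
- collar_top (a point): centre of the upper edge of the outer lid's collar, 40 mm above the outer lid's origin; the collar can be gripped over the 21 mm below this point, with the knob between the fingers
- find_1: the find: cleaned stone 40x51x25 mm lying in the specimen tin; origin under its centre
- chisel_fine: bystander: small chisel with a handle, 140x19x19 mm, lying between the tin and the lids
- hammer: bystander: hammer, 266x85x26 mm, lying crosswise near the robot
- brush_wide: bystander: wide flat brush, 204x53x13 mm, lying crosswise beyond the work
- loupe: bystander: loupe, 42 mm across, 40 mm high, beyond the work
- find_2: bystander: flat stone, 53x72x17 mm, near the robot
Things that resemble listed ones, but are neither listed nor needed, are in the scene too. What is shaped like the find_1 but orange is not meant.

How it is judged:
By the outcome, as a careful person would: the job done as asked, in the order asked, and still so for the second after the job is handed in, while the arm keeps its last pose, push and grip.
It also fails if it takes over 51 s, if anything falls off the work surface, if the arm or the gripper's body presses on something with over 40 N, if the wrist force passes 120 N, or if a joint passes its speed limit or range.

## Working session

There is one attempt and no reset: what is moved stays moved. The work goes in short steps, Python scripts to look and compute and a tool call to move; the robot and the scene stay as the last step left them, time stands still between calls to the robot, and variables do not carry over. Pictures are saved under pics/ and viewed, at most 13 in all, crops included, and the job is handed in when it is done.

Besides the shell and the picture viewer there is one more tool, called as name(argument=value, ...) on one line, values as JSON. apply_moves: Moves the arm, as the interface text tells. Shifts and turns lie within -1 to 1; 1 stands for 0.8 m of shift or 45 degrees of turn. Its arguments: {"type":"object","properties":{"series":{"type":"array"},"jaw":{"type":"number"},"squeeze":{"type":"number"}},"required":["series"]}

```bash
ls; mkdir -p pics
python3 - <<'E'
from plant import ctrl
import cv2,numpy as np
s=ctrl.get_state();print({k:np.round(v,3).tolist() for k,v in s.items()})
ims=[]
for c in("scene","top"):
    im=ctrl.read_camera(c);cv2.imwrite(f"pics/{c}0.png",im[...,::-1])
    print(c,{k:np.round(v,4).tolist() for k,v in ctrl.get_calibration(c).items()})
    for t in("specimen_tin","tin_mouth","inner_lid","knob_top","outer_lid","collar_top","chisel_fine","find_1"):
        print(t,[(round(d["p"],2),np.round(np.array(d["xy"])*[560,420],1).tolist()) for d in ctrl.boxes_of(t,c)][:3])
E
```

```text
pics
{'time': 0.0, 'qpos': [-1.262, 0.287, 1.578, 0.0, 1.279, -0.15], 'dq': [0.0, 0.0, -0.001, -0.0, 0.001, 0.002], 'joint_efforts': [-0.001, -40.599, -29.263, -0.0, 0.006, 0.0], 'eef_pos': [0.299, -0.605, 0.249], 'tcp_rot': [0.974, 0.227, -0.0, -0.001], 'contact_force': [-0.663, 0.46, 0.579], 'wrist_torque': [0.002, 0.019, 0.005], 'finger_force': 0.0, 'opening': 0.995}
scene {'fx': 542.8338, 'fy': 542.8338, 'cx': 272.7189, 'cy': 207.412, 'xyz': [0.0782, 0.582, 0.9603], 'orientation': [-0.1107, 0.3291, 0.8811, -0.3211]}
specimen_tin [(0.95, [214.4, 255.2])]
tin_mouth [(0.94, [211.3, 256.4])]
inner_lid [(0.6, [279.0, 173.0])]
knob_top [(0.69, [280.3, 176.5])]
outer_lid [(0.98, [279.3, 189.3]), (0.56, [216.0, 261.4])]
collar_top [(0.78, [276.5, 189.4]), (0.61, [259.8, 228.2])]
chisel_fine [(0.59, [260.4, 230.4])]
find_1 [(0.74, [290.4, 277.1]), (0.7, [216.6, 263.2]), (0.68, [278.4, 191.2])]
top {'fx': 420.1503, 'fy': 420.1503, 'cx': 271.4085, 'cy': 200.3672, 'xyz': [0.463, -0.0012, 0.9326], 'orientation': [-0.0501, 0.022, 0.7099, -0.7022]}
specimen_tin [(0.91, [217.3, 191.5])]
tin_mouth [(0.78, [216.4, 186.9]), (0.56, [270.6, 279.0])]
inner_lid [(0.45, [336.7, 167.8])]
knob_top [(0.66, [338.9, 171.9])]
outer_lid [(0.79, [334.4, 176.4])]
collar_top [(0.58, [335.9, 173.2])]
chisel_fine [(0.85, [280.2, 195.8])]
find_1 [(0.9, [313.7, 236.6]), (0.64, [215.9, 192.1]), (0.57, [256.0, 259.2])]
```

View pics/top0.png

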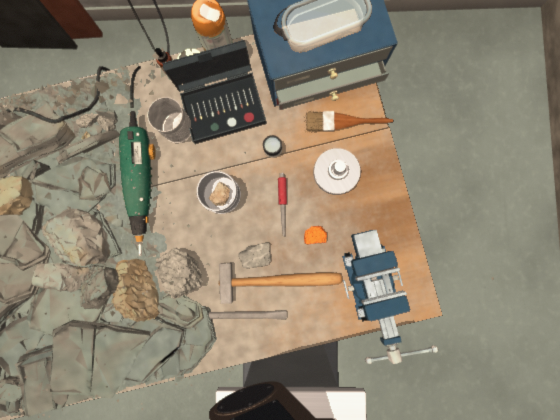

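View pics/scene0.png

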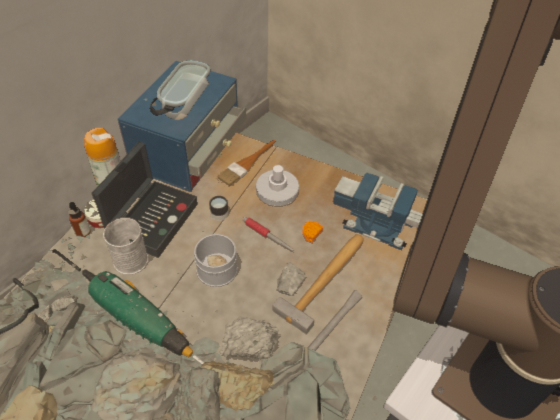

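```bash
cat > h.py <<'E'
from plant import ctrl
import numpy as np, cv2
from scipy.spatial.transform import Rotation as R
def ray(c,px):
    k=ctrl.get_calibration(c)
    d=np.array([(px[0]-k["cx"])/k["fx"],-(px[1]-k["cy"])/k["fy"],-1.])
    return np.array(k["xyz"]),R.from_quat(k["orientation"]).apply(d)
def onz(c,px,z):
    o,d=ray(c,px); return o+d*(z-o[2])/d[2]
def proj(c,P):
    k=ctrl.get_calibration(c); q=R.from_quat(k["orientation"]).inv().apply(np.asarray(P)-k["xyz"])
    return np.stack([k["cx"]-k["fx"]*q[...,0]/q[...,2], k["cy"]+k["fy"]*q[...,1]/q[...,2]],-1)
E
python3 - <<'E'
from h import *
for c,l in (("top",[("mouth",(216.4,186.9),.07),("knob",(338.9,171.9),.077),("collar",(335.9,173.2),.044),("chisel",(280,196),.01)]),
            ("scene",[("mouth",(211.3,256.4),.07),("knob",(280.3,176.5),.077),("collar",(276.5,189.4),.044),("chisel",(260,230),.01)])):
    for n,p,z in l: print(c,n,onz(c,p,z).round(4))
E
```

```text
top mouth [0.5813 0.1471 0.07  ]
top knob [ 0.6077 -0.1065  0.077 ]
top collar [ 0.6106 -0.1042  0.044 ]
top chisel [0.5672 0.016  0.01  ]
scene mouth [0.566  0.1642 0.07  ]
scene knob [ 0.5969 -0.0922  0.077 ]
scene collar [ 0.5971 -0.0799  0.044 ]
scene chisel [0.5664 0.0141 0.01  ]
```

The top view shows the tin at (217,191), the nested lids at (337,171) and the chisel between them at (283,205). The scene view shows the tin at (216,258) and the lids at (278,185). I'll refine these by fitting the known shapes to silhouettes.

```bash
cat > fit.py <<'E'
from h import *
from scipy.optimize import minimize
a=np.linspace(0,2*np.pi,48,endpoint=False)
def cyl(segs): # list of (r,z0,z1)
    return [np.concatenate([np.c_[r*np.cos(a),r*np.sin(a),0*a+z] for z in zz]) for r,*zz in segs]
S=4
def render(c,parts,xy):
    m=np.zeros((420*S//2,560*S//2),np.uint8)
    for P in parts:
        h=cv2.convexHull((proj(c,P+[xy[0],xy[1],0])*S/2).astype(np.float32))
        cv2.fillConvexPoly(m,np.round(h*16).astype(int),255,shift=4)
    return m
def fit(masks,parts,x0):
    M={c:cv2.resize(m.astype(np.uint8)*255,None,fx=S/2,fy=S/2) for c,m in masks.items()}
    def cost(x): return sum(1-(np.minimum(r:=render(c,parts,x),m).sum(dtype=float)/np.maximum(r,m).sum(dtype=float)) for c,m in M.items())
    r=minimize(cost,x0,method="Nelder-Mead",options=dict(initial_simplex=np.array(x0)+[[0,0],[.012,0],[0,.012]],xatol=1e-4))
    return r.x,r.fun
LID=cyl([(.051,.004,.023),(.021,.023,.044),(.012,.047,.077),(.008,.03,.06)])
TIN=cyl([(.0425,0,.07)])
KNOB=cyl([(.012,.047,.077),(.008,.044,.05)])
def pick(t,c,near):
    L=ctrl.silhouettes(t,c); L=[d for d in L if np.hypot(*(np.array(d["xy"])*[560,420]-near))<25]
    return L[0]["pixels"] if L else None
E
python3 - <<'E'
from fit import *
for t,parts,x0 in(("specimen_tin",TIN,(.575,.155)),("outer_lid",LID[:2],(.602,-.097)),("inner_lid",KNOB,(.602,-.097))):
    ms={}
    for c in("top","scene"):
        ctrl.read_camera(c)
        m=pick(t,c,proj(c,[*x0,.04]))
        if m is not None: ms[c]=m; print(t,c,m.sum(),*fit({c:m},parts,x0))
    print(" both",*fit(ms,parts,x0))
s=ctrl.get_state();print(s["time"])
# green overlays
E
```

```text
specimen_tin top 1055 [0.57240747 0.14601424] 0.30217289875358266
specimen_tin scene 1637 [0.57073868 0.14909827] 0.15730503382776306
 both [0.57246098 0.14736639] 0.47137129873888484
outer_lid top 1622 [ 0.61985896 -0.10962191] 0.11936245138459278
outer_lid scene 1112 [ 0.61734955 -0.10788621] 0.16389669330585255
 both [ 0.61916608 -0.10918958] 0.2916402495164623
inner_lid top 193 [ 0.61606204 -0.10672239] 0.22310007905779328
inner_lid scene 170 [ 0.61603127 -0.10650143] 0.16805853856115793
 both [ 0.61582576 -0.10676496] 0.39875307221029066
1.5
```

Run:
```python
from fit import *
tiles=[]
xt,xl=(.5725,.1474),(.6175,-.108)
for c in("top","scene"):
    im=cv2.cvtColor(cv2.imread(f"pics/{c}0.png"),cv2.COLOR_RGB2RGB) if 0 else cv2.imread(f"pics/{c}0.png")
    for x,segs in((xt,[(.042,0),(.042,.07),(.039,.07)]),(xl,[(.051,.004),(.051,.023),(.021,.044),(.012,.077)])):
        ctr=proj(c,[*x,.04]).round().astype(int); k=6;h=33
        t=cv2.resize(im[ctr[1]-h:ctr[1]+h,ctr[0]-h:ctr[0]+h],None,fx=k,fy=k,interpolation=cv2.INTER_CUBIC)[:,:]
        for i,(r,z) in enumerate(segs):
            p=proj(c,np.c_[x[0]+r*np.cos(a),x[1]+r*np.sin(a),0*a+z]); p=(p-ctr+h+.5)*k
            cv2.polylines(t,[p.round().astype(int)],True,[(0,255,0),(0,0,255),(255,0,0),(255,0,255)][i],1)
        tiles.append(t[48:-48] if 0 else t)
g=np.vstack([np.hstack(tiles[:2]),np.hstack(tiles[2:])]);g=cv2.resize(g,(600,600),interpolation=cv2.INTER_AREA);cv2.imwrite("pics/ov.png",g)
```

```text
(no output)
```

View pics/ov.png

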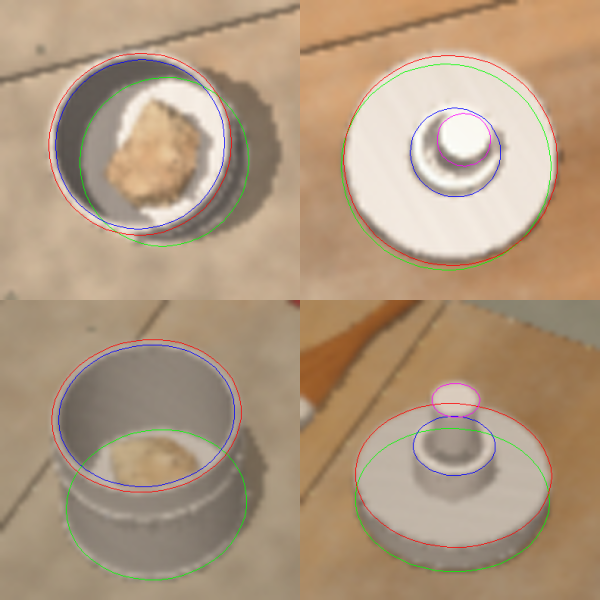

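The overlay agrees to 1–2 mm: the tin is at (.5725,.1474) and the lids at (.6175,-.108). Next I move above the knob.

apply_moves(series=[[0.398, 0.621, -0.05, 0, 0, 0], [0.398, 0.621, -0.05, 0, 0, 0], [0.398, 0.621, -0.05, 0, 0, 0], [0.398, 0.621, -0.05, 0, 0, 0], [0.398, 0.621, -0.05, 0, 0, 0], [0.398, 0.621, -0.05, 0, 0, 0], [0.398, 0.621, -0.05, 0, 0, 0], [0.398, 0.621, -0.05, 0, 0, 0], [0.398, 0.621, -0.05, 0, 0, 0], [0.398, 0.621, -0.05, 0, 0, 0], [0.398, 0.621, -0.1, 0, 0, 0], [0.398, 0.621, -0.1, 0, 0, 0], [0.398, 0.621, -0.1, 0, 0, 0], [0.398, 0.621, -0.1, 0, 0, 0]], jaw=0.7)

```text
time: 3.25
eef_pos: [0.6182, -0.1093, 0.1724]
tcp_rot: [0.974, 0.227, 0.001, 0.001]
contact_force: [-0.4, 0.0, 0.4]
opening: 0.697
finger_force: 0.0
```

```bash
cat >> h.py <<'E'
def wproj(P,s):
    k=ctrl.get_calibration("wrist"); T=np.array(k["hand_eye"])
    q=R.from_quat(s["tcp_rot"]).inv().apply(np.asarray(P)-s["eef_pos"])
    q=(q-T[:3,3])@T[:3,:3]; q=q*[1,-1,-1]
    n=np.hypot(q[...,0],q[...,1]);th=np.arctan2(n,q[...,2])/np.maximum(n,1e-9)
    return np.stack([k["cx"]+k["fx"]*th*q[...,0],k["cy"]+k["fy"]*th*q[...,1]],-1)
E
python3 - <<'E'
from fit import *
s=ctrl.get_state();print({k:np.round(s[k],4).tolist() for k in("time","qpos","eef_pos","tcp_rot","contact_force","opening")},ctrl.nose_length)
im=ctrl.read_camera("wrist")[...,::-1].copy()
x=(.6175,-.108)
for i,(r,z) in enumerate([(.051,.004),(.051,.023),(.021,.044),(.012,.077)]):
    p=wproj(np.c_[x[0]+r*np.cos(a),x[1]+r*np.sin(a),0*a+z],s)
    cv2.polylines(im,[((p+.5)*16).round().astype(int)],True,[(0,255,0),(0,0,255),(255,0,0),(255,0,255)][i],1,shift=4)
cv2.imwrite("pics/w1.png",im)
E
```

```text
{'time': 3.25, 'qpos': [-0.3363, 0.2548, 1.7635, 0.0, 1.12, 0.7765], 'eef_pos': [0.6182, -0.1093, 0.1724], 'tcp_rot': [0.9739, 0.227, 0.0014, 0.0009], 'contact_force': [-0.3913, 0.0147, 0.4186], 'opening': 0.6967} 0.019
```

View pics/w1.png

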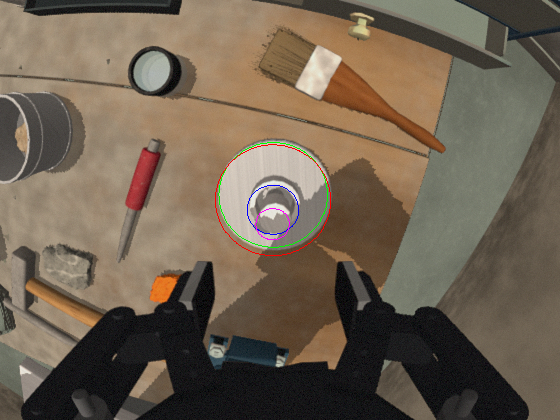

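The wrist view has the lids centred at (273,196). The projected model sits about 3 px too low, so I'll fit the wrist silhouette as well.

Run:
```python
from fit import *
import fit as F
s=ctrl.get_state();print(s["time"],np.round(s["eef_pos"],4),np.round(s["dq"],3))
ctrl.read_camera("wrist")
F.proj=lambda c,P: wproj(P,s)
for t,parts,near in(("outer_lid",LID,(273,196)),("inner_lid",KNOB,(273,215)),("specimen_tin",TIN,(40,135))):
    for d in ctrl.silhouettes(t,"wrist"):
        c=np.array(d["xy"])*[560,420]; print(t,d["p"],c,d["pixels"].sum())
        if np.hypot(*(c-near))<30:
            m=d["pixels"].astype(np.uint8)
            if t!="inner_lid": # convex hull of mask
                p=np.argwhere(m)[:,::-1].astype(np.int32); cv2.fillConvexPoly(m,cv2.convexHull(p),1)
            print("  ",*F.fit({"wrist":m},parts,(.617,-.108) if t!="specimen_tin" else (.5725,.147)))
```

```text
3.3 [ 0.6181 -0.1092  0.1723] [ 0.002  0.002  0.005 -0.    -0.003 -0.   ]
outer_lid 0.81 [277.2   183.918] 8484
   [ 0.62220147 -0.1081208 ] 0.04004642905422673
inner_lid 0.73 [275.688 207.816] 1364
   [ 0.62484776 -0.10709615] 0.16768925397142598
specimen_tin 0.92 [ 34.104 133.098] 5231
   [0.57494225 0.1483993 ] 0.01955432046816641
specimen_tin 0.27 [ 21.672 136.206] 246
   [0.54504339 0.20948188] 0.8462208661389321
```

apply_moves(series=[[0.002, 0.0015, -0.07, 0, 0, 0], [0.002, 0.0015, -0.1, 0, 0, 0], [0.002, 0.0015, -0.13, 0, 0, 0], [0.002, 0.0015, -0.13, 0, 0, 0], [0.002, 0.0015, -0.13, 0, 0, 0], [0.002, 0.0015, -0.13, 0, 0, 0], [0.002, 0.0015, -0.13, 0, 0, 0]])

```text
time: 4.38
eef_pos: [0.6196, -0.1074, 0.0676]
tcp_rot: [0.974, 0.227, 0.001, 0.001]
contact_force: [-0.1, 0.7, -0.1]
opening: 0.699
finger_force: 0.0
```

Run:
```python
from fit import *
s=ctrl.get_state();print(s["time"],np.round(s["eef_pos"],4),np.round(s["contact_force"],1))
g=[]
for c,ctr in(("wrist",(280,250)),("scene",(278,180))):
    im=ctrl.read_camera(c)[...,::-1]
    w=(180,140) if c=="wrist" else (70,55)
    t=im[max(0,ctr[1]-w[1]):ctr[1]+w[1],max(0,ctr[0]-w[0]):ctr[0]+w[0]]
    g.append(cv2.resize(t,(400,310),interpolation=cv2.INTER_CUBIC))
cv2.imwrite("pics/w2.png",np.hstack(g))
```

```text
4.375 [ 0.6196 -0.1074  0.0676] [-0.1  0.7 -0.1]
```

View pics/w2.png

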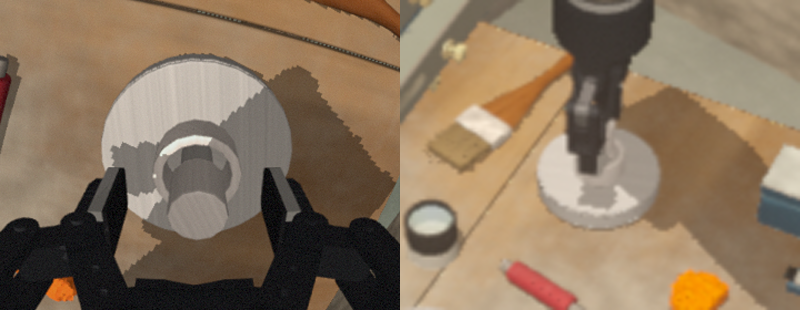

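The knob is between the pads, with its top at about (277,300) in the wrist image. I'll check how centred it is along the pads.

Run:
```python
from h import *
s=ctrl.get_state();e=np.array(s["eef_pos"])
X=R.from_quat(s["tcp_rot"]).apply([1,0,0]);Y=R.from_quat(s["tcp_rot"]).apply([0,1,0]);print(X,Y)
for d in(-.005,0,.005): print(d,wproj([[*(e+d*X)[:2],.077],[*(e+d*Y)[:2],.077]],s))
```

```text
[8.96583885e-01 4.42873188e-01 8.22352757e-04] [ 4.42872585e-01 -8.96584186e-01  8.19198951e-04]
-0.005 [[273.24882421 318.91604826]
 [261.37710212 309.55314628]]
0 [[273.23323522 309.61208103]
 [273.23323522 309.61208103]]
0.005 [[273.21776794 299.91150592]
 [285.09251987 309.58427218]]
```

apply_moves(series=[[0.0045, 0.002, 0, 0, 0, 0], [0.0045, 0.002, 0, 0, 0, 0], [0.0045, 0.002, 0, 0, 0, 0]])

```text
time: 4.85
eef_pos: [0.6226, -0.1055, 0.0662]
tcp_rot: [0.974, 0.227, -0.0, -0.0]
contact_force: [0.2, -0.8, -0.1]
opening: 0.698
finger_force: 0.0
```

apply_moves(series=[[0, 0, 0, 0, 0, 0], [0, 0, 0, 0, 0, 0], [0, 0, 0, 0, 0, 0], [0, 0, 0, 0, 0, 0], [0, 0, 0, 0, 0, 0], [0, 0, 0, 0, 0, 0], [0, 0, 0, 0, 0, 0], [0, 0, 0, 0, 0, 0], [0, 0, 0, 0, 0, 0], [0, 0, 0, 0, 0, 0]], jaw=0, squeeze=60)

```text
time: 6.1
eef_pos: [0.6226, -0.1056, 0.0664]
tcp_rot: [0.974, 0.227, 0.0, 0.0]
contact_force: [1.2, -1.0, -1.0]
opening: 0.263
finger_force: 58.7
```

apply_moves(series=[[0, 0, 0.02, 0, 0, 0], [0, 0, 0.05, 0, 0, 0], [0, 0, 0.08, 0, 0, 0], [0, 0, 0.11, 0, 0, 0], [0, 0, 0.14, 0, 0, 0], [0, 0, 0.14, 0, 0, 0], [0, 0, 0.14, 0, 0, 0], [0, 0, 0.14, 0, 0, 0]])

```text
time: 7.1
eef_pos: [0.6216, -0.1052, 0.1765]
tcp_rot: [0.974, 0.227, -0.001, -0.001]
contact_force: [0.3, 0.6, -2.0]
opening: 0.259
finger_force: 58.9
```

```bash
cat > see.py <<'E'
from fit import *
import fit as F, sys
def wfit(t,segs,x0,z=0):
    s=ctrl.get_state(); ctrl.read_camera("wrist"); old=F.proj; F.proj=lambda c,P:wproj(P,s)
    out=[]
    for d in ctrl.silhouettes(t,"wrist")[:1]:
        m=d["pixels"].astype(np.uint8); p=np.argwhere(m)[:,::-1].astype(np.int32); cv2.fillConvexPoly(m,cv2.convexHull(p),1)
        out=[d["p"],*F.fit({"wrist":m},cyl(segs),x0)]
    F.proj=old; return out
E
python3 - <<'E'
from see import *
s=ctrl.get_state();e=s["eef_pos"];print(s["time"],np.round(e,4),s["contact_force"],s["opening"],s["finger_force"])
z=e[2]-.0664
print("tin",wfit("specimen_tin",[(.0425,0,.07)],(.5735,.148)))
print("lid",wfit("outer_lid",[(.051,z+.004,z+.023)],e[:2]))
cv2.imwrite("pics/w3.png",np.hstack([ctrl.read_camera("wrist"),cv2.resize(ctrl.read_camera("scene")[80:320,140:360],(385,420))])[...,::-1][:, :, :][::1])
im=cv2.imread("pics/w3.png");cv2.imwrite("pics/w3.png",cv2.resize(im,(800,356)))
E
```

```text
7.1 [ 0.6216 -0.1052  0.1765] [ 0.34808371  0.58026761 -1.99405   ] 0.25873521469900884 58.89451324939728
tin [0.83, array([0.57511086, 0.14770064]), np.float64(0.020375225400119712)]
lid [0.58, array([ 0.61941918, -0.10715832]), np.float64(0.1466848929955783)]
```

View pics/w3.png

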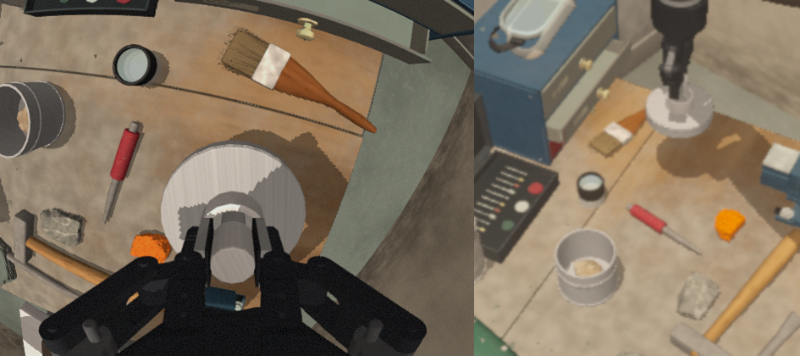

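The lids are hanging from the knob, level and nested. Now I carry them over the tin.

apply_moves(series=[[-0.004, 0.02, 0, 0, 0, 0], [-0.012, 0.06, 0, 0, 0, 0], [-0.02, 0.11, 0, 0, 0, 0], [-0.03, 0.16, 0, 0, 0, 0], [-0.04, 0.21, 0, 0, 0, 0], [-0.05, 0.26, 0, 0, 0, 0], [-0.056, 0.3, 0, 0, 0, 0], [-0.059, 0.316, 0, 0, 0, 0], [-0.059, 0.316, 0, 0, 0, 0], [-0.059, 0.316, 0, 0, 0, 0], [-0.059, 0.316, 0, 0, 0, 0], [-0.059, 0.316, 0, 0, 0, 0]])

```text
time: 8.9
eef_pos: [0.5756, 0.1464, 0.1783]
tcp_rot: [0.974, 0.227, -0.0, 0.0]
contact_force: [0.1, -1.1, -1.4]
opening: 0.262
finger_force: 59.2
```

Run:
```python
from see import *
s=ctrl.get_state();e=s["eef_pos"];print(s["time"],np.round(e,4),s["contact_force"],s["opening"],s["finger_force"])
z=e[2]-.0664
g=[]
for c in("top","scene"):
    im=ctrl.read_camera(c)[...,::-1].copy()
    for x,segs in(((.573,.1475),[(.042,0),(.042,.07)]),(e[:2],[(.051,z+.004),(.051,z+.023)])):
        for i,(r,zz) in enumerate(segs):
            p=proj(c,np.c_[x[0]+r*np.cos(a),x[1]+r*np.sin(a),0*a+zz])
            if i==1 or 1: g0=p
            cv2.polylines(im,[((p+.5)*16).round().astype(int)],True,(0,255,0) if x[0]==.573 else (0,0,255),1,shift=4) if c!="raw" else 0
    ctr=proj(c,[.5735,.1475,.08]).round().astype(int)
    g.append(cv2.resize(im[ctr[1]-45:ctr[1]+45,ctr[0]-45:ctr[0]+45],(400,400),interpolation=cv2.INTER_CUBIC))
cv2.imwrite("pics/c4.png",np.hstack(g))
for c in("top","scene"):
    for d in ctrl.silhouettes("outer_lid",c)[:1]: print(c,d["p"],*fit({c:d["pixels"]},cyl([(.051,z+.004,z+.023)]),e[:2]))
print("lid w",wfit("outer_lid",[(.051,z+.004,z+.023)],e[:2]))
print("tin w",wfit("specimen_tin",[(.0425,0,.07)],(.5735,.148)))
```

```text
8.9 [0.5756 0.1464 0.1783] [ 0.14105366 -1.07239913 -1.37541969] 0.2624456066935069 59.17315185070038
top 0.88 [0.56760129 0.11729325] 0.7288584676529035
scene 0.92 [0.56969313 0.14574153] 0.22351058154010317
lid w [0.97, array([0.57309113, 0.14529197]), np.float64(0.16206574919476735)]
tin w [0.7, array([0.57772682, 0.14917529]), np.float64(0.8420743742282977)]
```

View pics/c4.png

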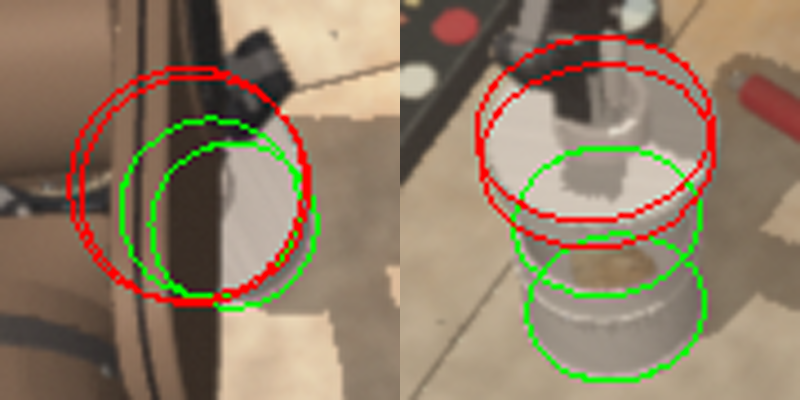

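The scene picture shows the lids over the tin within about 3 mm, which the plug's taper tolerates. Next I nudge them into line and lower.

apply_moves(series=[[-0.002, 0.001, -0.015, 0, 0, 0], [-0.002, 0.001, -0.03, 0, 0, 0], [-0.002, 0.001, -0.045, 0, 0, 0], [-0.002, 0.001, -0.053, 0, 0, 0], [-0.002, 0.001, -0.058, 0, 0, 0], [-0.002, 0.001, -0.06, 0, 0, 0], [-0.002, 0.001, -0.06, 0, 0, 0], [-0.002, 0.001, -0.06, 0, 0, 0]])

```text
time: 10.3
eef_pos: [0.5741, 0.1481, 0.1308]
tcp_rot: [0.974, 0.227, 0.0, 0.0]
contact_force: [0.2, 0.3, -3.0]
opening: 0.265
finger_force: 59.2
```

apply_moves(series=[[0, 0, -0.003, 0, 0, 0], [0, 0, -0.005, 0, 0, 0], [0, 0, -0.007, 0, 0, 0], [0, 0, -0.009, 0, 0, 0], [0, 0, -0.009, 0, 0, 0], [0, 0, -0.009, 0, 0, 0]])

```text
time: 11.05
eef_pos: [0.5744, 0.1482, 0.1234]
tcp_rot: [0.974, 0.227, 0.001, -0.0]
contact_force: [3.4, 1.9, -1.1]
opening: 0.262
finger_force: 59.2
```

apply_moves(series=[[0.001, 0.0005, 0, 0, 0, 0], [0.001, 0.0005, -0.001, 0, 0, 0], [0.001, 0.0005, -0.002, 0, 0, 0], [0.001, 0.0005, -0.002, 0, 0, 0], [0.001, 0.0005, -0.002, 0, 0, 0]])

```text
time: 11.68
eef_pos: [0.5749, 0.1484, 0.1224]
tcp_rot: [0.974, 0.227, 0.0, 0.0]
contact_force: [1.6, 0.2, 5.8]
opening: 0.261
finger_force: 59.8
```

apply_moves(series=[[0.0005, 0, -0.001, 0, 0, 0], [0.0005, 0, -0.0015, 0, 0, 0], [0.0005, 0, -0.0015, 0, 0, 0]])

```text
time: 12.05
eef_pos: [0.5751, 0.1483, 0.1222]
tcp_rot: [0.974, 0.227, -0.0, 0.0]
contact_force: [-2.8, -0.7, 10.3]
opening: 0.261
finger_force: 60.3
```

Run:
```python
from see import *
s=ctrl.get_state();e=s["eef_pos"];print(s["time"],np.round(e,4),s["contact_force"],s["wrist_torque"])
im=ctrl.read_camera("scene")[...,::-1].copy(); raw=im.copy()
x=e[:2]
for i,(r,z) in enumerate([(.042,0),(.051,.060),(.051,.079),(.021,.1)]):
    p=proj("scene",np.c_[x[0]+r*np.cos(a),x[1]+r*np.sin(a),0*a+z])
    cv2.polylines(im,[((p+.5)*16).round().astype(int)],True,[(0,255,0),(0,0,255),(255,0,0),(255,0,255)][i],1,shift=4)
c=proj("scene",[*x,.05]).round().astype(int)
cv2.imwrite("pics/c5.png",np.hstack([cv2.resize(q[c[1]-45:c[1]+45,c[0]-45:c[0]+45],(400,400),interpolation=cv2.INTER_CUBIC) for q in(raw,im)]))
```

```text
12.05 [0.5751 0.1483 0.1222] [-2.84154064 -0.68358225 10.28573479] [0.27622001 0.50947702 0.01945402]
```

View pics/c5.png

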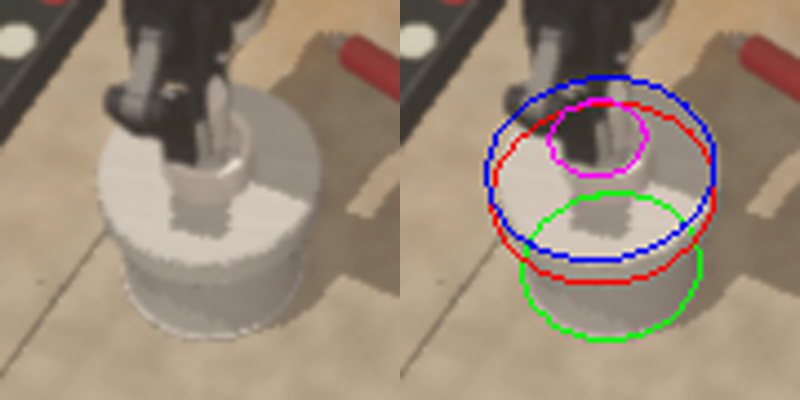

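The lids are fully home: the height matches, the outline matches the model, and about 10 N is carried by the rim. I'll ease the push and let go.

apply_moves(series=[[-0.0005, 0, 0.001, 0, 0, 0], [-0.0005, 0, 0.0015, 0, 0, 0], [-0.0005, 0, 0.0015, 0, 0, 0]])

```text
time: 12.48
eef_pos: [0.5749, 0.1483, 0.1223]
tcp_rot: [0.974, 0.227, 0.0, 0.0]
contact_force: [1.0, 0.2, 6.7]
opening: 0.264
finger_force: 59.6
```

apply_moves(series=[[0, 0, 0, 0, 0, 0], [0, 0, 0, 0, 0, 0], [0, 0, 0, 0, 0, 0], [0, 0, 0, 0, 0, 0], [0, 0, 0, 0, 0, 0], [0, 0, 0, 0, 0, 0], [0, 0, 0, 0, 0, 0], [0, 0, 0, 0, 0, 0]], jaw=0.75)

```text
time: 13.48
eef_pos: [0.5746, 0.1484, 0.1216]
tcp_rot: [0.974, 0.227, 0.0, 0.0]
contact_force: [-0.2, -0.3, 0.1]
opening: 0.752
finger_force: 0.0
```

Run:
```python
from see import *
s=ctrl.get_state();e=s["eef_pos"];print(s["time"],np.round(e,4),s["contact_force"],ctrl.nose_length)
X=R.from_quat(s["tcp_rot"]).apply([1,0,0])
im=ctrl.read_camera("wrist")[...,::-1].copy()
for i,(r,z) in enumerate([(.051,.079),(.021,.1),(.012,.133)]):
    p=wproj(np.c_[e[0]+r*np.cos(a),e[1]+r*np.sin(a),0*a+z],s)
    cv2.polylines(im,[((p+.5)*16).round().astype(int)],True,[(0,255,0),(0,0,255),(255,0,255)][i],1,shift=4)
cv2.imwrite("pics/w6.png",im[100:380,120:430].repeat(2,0).repeat(2,1))
```

```text
13.475 [0.5746 0.1484 0.1216] [-0.19412797 -0.26139778  0.08965004] 0.019
```

View pics/w6.png

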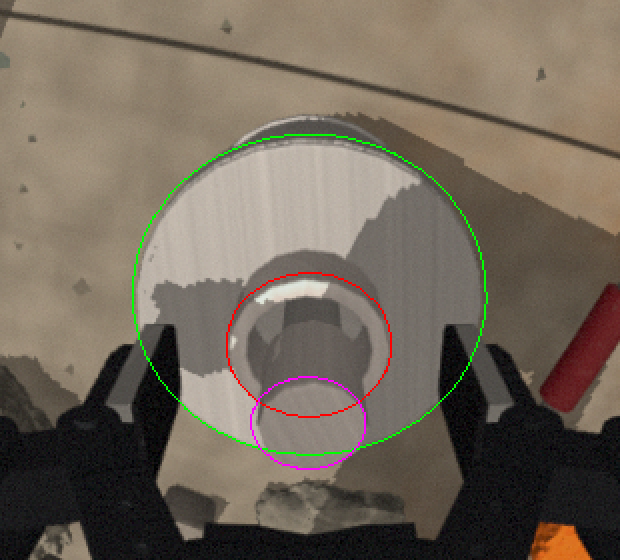

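The lid, collar and knob outlines are centred on the tool axis to within 1 mm: collar at (310,345), knob at (312,425) in this crop. Now I lower onto the collar.

apply_moves(series=[[0, 0, -0.008, 0, 0, 0], [0, 0, -0.016, 0, 0, 0], [0, 0, -0.022, 0, 0, 0], [0, 0, -0.025, 0, 0, 0], [0, 0, -0.025, 0, 0, 0], [0, 0, -0.025, 0, 0, 0]])

```text
time: 14.28
eef_pos: [0.5747, 0.1485, 0.1017]
tcp_rot: [0.974, 0.227, 0.0, 0.0]
contact_force: [-0.9, -0.2, 0.4]
opening: 0.751
finger_force: 0.0
```

apply_moves(series=[[0, 0, 0, 0, 0, 0], [0, 0, 0, 0, 0, 0], [0, 0, 0, 0, 0, 0], [0, 0, 0, 0, 0, 0], [0, 0, 0, 0, 0, 0], [0, 0, 0, 0, 0, 0], [0, 0, 0, 0, 0, 0], [0, 0, 0, 0, 0, 0]], jaw=0.3, squeeze=40)

```text
time: 15.28
eef_pos: [0.575, 0.1485, 0.1021]
tcp_rot: [0.974, 0.227, 0.001, 0.0]
contact_force: [0.1, 0.2, 5.7]
opening: 0.47
finger_force: 40.9
```

apply_moves(series=[[0, 0, 0.001, 0, 0, 0], [0, 0, 0.002, 0, 0, 0], [0, 0, 0.004, 0, 0, 0], [0, 0, 0.006, 0, 0, 0], [0, 0, 0.008, 0, 0, 0], [0, 0, 0.01, 0, 0, 0], [0, 0, 0.01, 0, 0, 0]])

```text
time: 16.15
eef_pos: [0.5747, 0.1485, 0.1098]
tcp_rot: [0.974, 0.227, 0.0, 0.0]
contact_force: [-0.1, -0.2, -0.7]
opening: 0.468
finger_force: 40.4
```

Run:
```python
from see import *
s=ctrl.get_state();e=s["eef_pos"];print(s["time"],np.round(e,4),s["contact_force"],s["wrist_torque"])
im=ctrl.read_camera("scene")[...,::-1]; w=ctrl.read_camera("wrist")[...,::-1]
c=proj("scene",[.575,.1485,.06]).round().astype(int)
cv2.imwrite("pics/c7.png",np.hstack([cv2.resize(im[c[1]-45:c[1]+45,c[0]-45:c[0]+45],(400,400),interpolation=cv2.INTER_CUBIC),cv2.resize(w[80:380,130:430],(400,400))]))
```

```text
16.15 [0.5747 0.1485 0.1098] [-0.09470361 -0.22582876 -0.69376526] [-0.003755   -0.03020891  0.02559876]
```

View pics/c7.png

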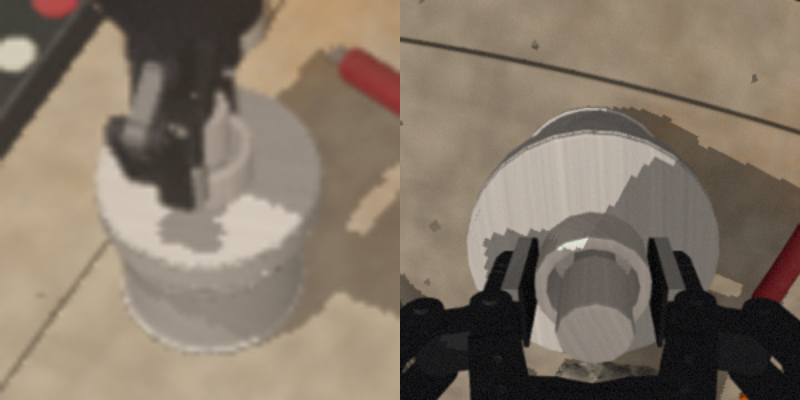

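The outer lid has come up alone. Now I lift it straight up.

apply_moves(series=[[0, 0, 0.007, 0, 0, 0], [0, 0, 0.015, 0, 0, 0], [0, 0, 0.025, 0, 0, 0], [0, 0, 0.035, 0, 0, 0], [0, 0, 0.045, 0, 0, 0], [0, 0, 0.055, 0, 0, 0], [0, 0, 0.065, 0, 0, 0], [0, 0, 0.075, 0, 0, 0], [0, 0, 0.085, 0, 0, 0], [0, 0, 0.095, 0, 0, 0], [0, 0, 0.105, 0, 0, 0], [0, 0, 0.115, 0, 0, 0], [0, 0, 0.122, 0, 0, 0], [0, 0, 0.125, 0, 0, 0], [0, 0, 0.125, 0, 0, 0], [0, 0, 0.125, 0, 0, 0], [0, 0, 0.125, 0, 0, 0], [0, 0, 0.125, 0, 0, 0]])

```text
time: 18.5
eef_pos: [0.5745, 0.1484, 0.2093]
tcp_rot: [0.974, 0.227, -0.0, -0.0]
contact_force: [-0.3, 1.0, -0.8]
opening: 0.469
finger_force: 40.4
```

Run:
```python
from see import *
s=ctrl.get_state();e=s["eef_pos"];print(s["time"],np.round(e,4),s["contact_force"],s["finger_force"],np.abs(s["dq"]).max())
im=ctrl.read_camera("scene")[...,::-1]
cv2.imwrite("pics/c8.png",cv2.resize(im[130:330,110:360],(750,600),interpolation=cv2.INTER_CUBIC))
```

```text
18.5 [0.5745 0.1484 0.2093] [-0.32261088  0.97090196 -0.77709815] 40.39913820102811 0.0017454091326487807
```

View pics/c8.png

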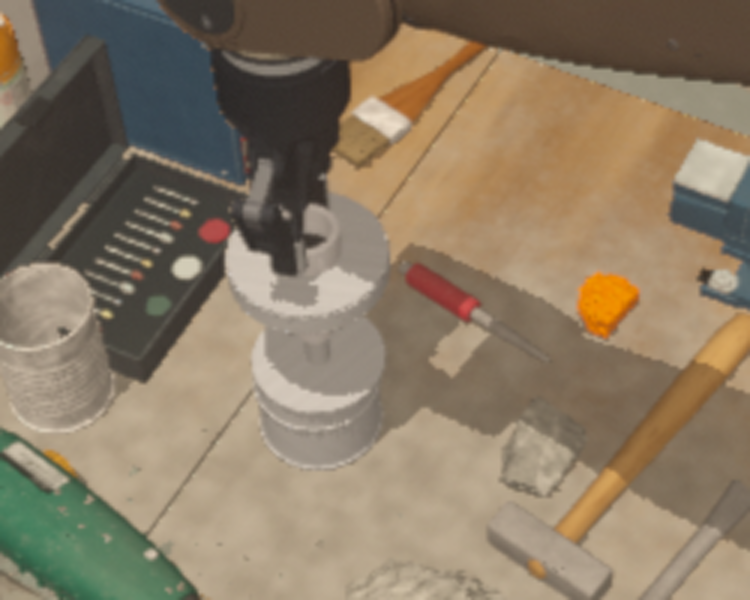

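The outer lid is held level at about (308,260), clear above the knob. The inner lid is seated on the tin at (318,350). Handing in.

```bash
python3 -c "
from plant import ctrl
print(ctrl.sign_off())"
```

```text
the job is handed in; nothing more can be done
None
```

The job is handed in at about 18.5 s: both lids were lowered fully home before I let go, then the outer lid was lifted alone. It is held still and level about 34 mm above the knob, and the inner lid stays closed on the tin.

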